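# Gauge two flanged bushes and shut the bay

### The job

Two flanged bushes look alike, but one is oversize. Use the gap gauge to find which: slide the one that passes along the bench between the jaws, right through into the bay behind (not lowered in from above, and without forcing either bush), and slide the shutter fully closed behind it. Put the oversize bush standing upright on the floor of the black reject tray, and do not disturb the jar or the screwdriver.

Things in the scene. Friction and masses are not known exactly. Their poses are not given: they have to be found in the camera images.
- gauge: fixed aluminium gap gauge. Origin: on the bench midway between the jaws; +x is the way parts pass, z up. Jaws x -12 to 12 mm, gap 63 mm (y +-31.5), 20 mm high. Lead-in walls 20 mm high, 14 thick: inner faces widen from y +-31.5 at x -12 to y +-75 at x -90. Two guide rails for the shutter, 12 mm high, on the +y side, x 3.5 to 37 mm, out to y 140.
- bay (a point): on the bench, where the axis of the passed bush should stand, at gauge x = 64, y = 0 mm. The bay has no floor plate or roof: parts slide on the bench. Inner faces of its side walls at gauge y +-33 (x 28 to 116 mm), of its end wall at x = 104; walls 26 mm high, 12 thick. The shutter crosses at x 16 to 24, so the bush must stand at x 54 to 74 mm.
- shutter (a joint): opening of the steel shutter blade behind the jaws, m: 0 = closed across the gap, 0.085 = drawn fully out to the gauge's +y side; starts open, 0.068 or more. It slides along the gauge's y with light friction (about 1.5 N) and stays where left. Blade 8 mm thick, 3 to 23 mm above the bench.
- shutter_grip (a point): middle of the top of the shutter's black upright grip plate, 52 mm above the bench; the plate measures 30 mm along the gauge's x and 10 mm along its y and reaches down to 16 mm above the bench. At gauge x = 20 mm, y = 51 mm + the shutter's opening.
- bush_a: turned plain aluminium bush standing on the bench, about 0.3 kg: round flange below, 18 mm high; above it a round hub, 40 mm diameter, up to 58 mm from the underside. The flange is 60 mm in diameter on one bush and 68 mm on the other; which is which is for the gauge to tell. Origin: centre of its underside, z up along its axis.
- bush_b: turned plain aluminium bush standing on the bench, about 0.3 kg: round flange below, 18 mm high; above it a round hub, 40 mm diameter, up to 58 mm from the underside. The flange is 60 mm in diameter on one bush and 68 mm on the other; which is which is for the gauge to tell. Origin: centre of its underside, z up along its axis.
- tray: fixed black open reject tray, 130 x 130 mm outside, 35 mm high, walls and floor 5 mm thick. Origin: centre of its underside, z up.
- jar: white jar with a grey cap, 60 mm diameter, 90 mm high, a bystander. Origin: centre of its underside.
- screwdriver: screwdriver 200 mm long lying on the bench to the robot's right, a bystander. Origin: on the bench under its middle, x along it.
There are look-alikes about, which are no part of the job. What is shaped like the bush_a but orange is not meant.

How it is judged:
By the outcome, as a careful person would: the job done as asked, in the order asked, and still so for the second after the job is handed in, with the robot touching nothing.
It also fails if it takes over 72 s, if anything falls off the work surface, if the arm or the gripper's body presses on something with over 40 N, if the wrist force passes 120 N, or if a joint passes its speed limit or range.

### The arm

A 7-joint arm with a two-finger parallel gripper is mounted at the origin on the work surface. World frame = base frame: x ahead of the robot, y to its left, z up, the work surface at z = 0. Lengths are in m, angles in rad, forces in N, time in s.
With the tool pointing down it reaches from about 0.425 to 0.875 m from the base axis. Payload 9.9 kg.
Tool frame: the origin (TCP) lies on the centre line of the jaws, within the pads' length; the fingertips stand manip.nose_length ahead of it and the grasp point (between the pads) lies 8 mm behind it (manip.nose_length is the distance from the TCP to the fingertips, in m); z points along the fingers, y is the line along which they close (so a half turn about z gives the same grasp; the last joint's range is limited). The gripper opens to 85 mm and grips with 20 to 120 N. Pads are 22 mm wide; open, the fingers measure 114 mm over their backs; the gripper's body (76 mm by 85 mm) begins 54 mm behind the grasp point. The pads swing forward as they close: fully open they stand 13 mm farther back than shut.
Start: joints at [-1.189, 0.576, 0.025, 1.437, -0.015, 1.129, -0.057], TCP at [0.303, 0.603, 0.242] pointing down, gripper open.
Joint ranges: [-2.76, 2.76], [-0.34, 2.15], [-1.52, 1.57], [0.19, 2.46], [-1.09, 4.23], [0.17, 1.99], [-2.82, 2.82]. Speed limits (rad/s): [2.22, 2.22, 3.01, 3.01, 3.14, 3.14, 3.14].

### API

Orientations are given as a rotation vector (axis times angle).
In Python, from bench import manip, cams gives the robot as it stands.
- The arm moves only by the tool jog_arm, never from a script. Its argument "increments" is a list of rows, each a list of 5 numbers: the shift along the tool's x, y, z in mm, then the turn about the tool's z in rad, then the finger opening in mm, from 0 to 85.4. A call has 1 to 20 rows; each row is the pose to reach, as a shift and turn from the pose commanded when the call began, along the tool's axes at that moment; what a row does not reach only later rows make up. A row lasts 1/12 s, in which the tool goes at most 41.7 mm and 7.16 degrees, less where a joint would pass 70% of its speed; a pose out of reach is approached as far as the arm can. A call with a gripper value outside its range is refused whole. The fingers move at their own pace and stop on an object; "newtons" is the grip in N (left out, the last holds). Time passes only in rows, so rows that repeat a pose let the fingers close. It gives the time, the measured TCP pose, the force and the opening at its end, in the units of the state.
- manip.state(): the state, without advancing time (a new reading comes with each control period).
- cams.snapshot(name): name is "scene" or "top"; returns a dict with "color" (420x560x3 uint8, red, green, blue), "fx", "fy", "cx", "cy" (pixels), "world_from_camera" (4x4, takes a point from camera to world coordinates). Camera axes: x right, y down, z forward; pixel columns grow to the right and rows downward; lengths in m; the calibration is good to about 2 mm. A picture is of the moment at which its call begins. There is no depth.
- manip.job_done(): hands the job in, once; it reports no verdict.
Trained networks look in a picture, given as the dict that the camera call returned (one of the last four; its "shot" number tells which), for a name from the list of things; names that differ only in an ending like _2 or _b are one class to them, and where a whole thing is asked for, a point or a joint stands for the part that bears it (a point fixed in the world has none). Each returns a list of dicts, best first, with "score" (0 to 1); they miss things now and then, are a little off and sometimes report something else, mostly with a low value. They report only what shows in the picture. A call takes as long as a camera call. They do not tell look-alikes from the thing itself.
- cams.search_frame(thing, picture): "pixel" ([column, row] in pixels, amid what is visible of it).
- cams.masks_of(thing, picture): "pixels" (420x560 bool, what is visible of it) and "pixel" ([column, row] in pixels, amid what is visible of it).
The state is a dict: "t": time; "joint_positions": joint angles; "qvel": joint speeds; "joint_torque": joint torques, N m; "eef_pos": TCP position; "tcp_rot": TCP orientation; "wrist_force": force on the tool from outside, world axes, zero at the start; "moment": the same for the moment, N m; "finger_gap": opening from 0.0 (shut) to 1.0 (fully open).
Only numpy, scipy, OpenCV 4.12 (cv2) and the standard library are available. Lean on these libraries where they do the work, as an engineer would, in place of code of your own. Each camera call takes 0.05 s, during which the arm holds its last target. There are 200 camera calls.

## Working session

There is one attempt and no reset: what is moved stays moved. The work goes in short steps, Python scripts to look and compute and a tool call to move; the robot and the scene stay as the last step left them, time stands still between calls to the robot, and variables do not carry over. Pictures are saved under pics/ and viewed, on a budget of 10 in all, crops included, one or two more only if the job needs it, and the job is handed in when it is done.

Besides the shell and the picture viewer there is one more tool, called as a command line: name --pt "numbers of a row" for each row, then --argument value for the rest. jog_arm: Moves the arm, as the interface text tells. Its arguments: {"type":"object","properties":{"increments":{"type":"array"},"newtons":{"type":"number"}},"required":["increments"]}

```bash
mkdir -p pics; ls; cat > h.py <<'E'
import numpy as np, cv2
from bench import manip, cams
from scipy.spatial.transform import Rotation as R
def ray(p,uv):
    d=np.array([(uv[0]-p["cx"])/p["fx"],(uv[1]-p["cy"])/p["fy"],1.0]); T=np.array(p["world_from_camera"])
    return T[:3,3],T[:3,:3]@d
def at_z(p,uv,z):
    o,d=ray(p,uv); return o+d*(z-o[2])/d[2]
def proj(p,X):
    T=np.linalg.inv(np.array(p["world_from_camera"])); c=T[:3,:3]@np.array(X)+T[:3,3]
    return np.array([p["fx"]*c[0]/c[2]+p["cx"],p["fy"]*c[1]/c[2]+p["cy"]])
def save(p,name,crop=None,s=1):
    im=p["color"][:,:,::-1]
    if crop: im=im[crop[1]:crop[3],crop[0]:crop[2]]
    cv2.imwrite("pics/"+name,cv2.resize(im,None,fx=s,fy=s,interpolation=cv2.INTER_CUBIC))
E
python3 - <<'E'
from h import *
print(manip.state(), manip.nose_length)
for n in ("scene","top"):
    p=cams.snapshot(n); save(p,n+"0.png",s=1.4)
    T=np.array(p["world_from_camera"]); print(n,p["shot"],T.round(3).tolist(),p["fx"],p["cx"],p["cy"])
    for t in ("gauge","bush_a","tray","jar","screwdriver","shutter","shutter_grip"):
        for r in cams.search_frame(t,p): print(t,r["score"],np.round(r["pixel"],1),at_z(p,r["pixel"],0.03).round(3))
E
```

```text
pics
{'t': 0.0, 'joint_positions': array([-1.18882708,  0.57650176,  0.02482561,  1.43794662, -0.01500043,
        1.12900715, -0.05652946]), 'qvel': array([-3.73230608e-04,  4.84652986e-04, -1.20022341e-03,  9.17219366e-04,
        1.09508666e-03,  1.33977644e-03, -5.08543986e-05]), 'joint_torque': array([-2.93252042e-04, -7.65755081e+01,  2.25055441e+00, -2.85968095e+01,
        1.53401855e-02,  1.26059240e-02, -8.56124302e-06]), 'eef_pos': array([0.30292981, 0.60269501, 0.24144901]), 'tcp_rot': array([-7.24931195e-01, -3.05648670e+00,  2.59054260e-03]), 'wrist_force': array([-0.17061764, -0.30698847, -0.54515128]), 'moment': array([ 0.03752174, -0.03123333, -0.00018054]), 'finger_gap': 1.0052593629045132} 0.011
scene 1 [[0.6, 0.627, -0.496, 1.137], [0.8, -0.47, 0.374, -0.439], [0.001, -0.621, -0.783, 0.958], [0.0, 0.0, 0.0, 1.0]] 443.16441131992406 276.9487440099355 206.9416746934916
gauge 0.36 [226.9 276.9] [ 0.647 -0.219  0.03 ]
bush_a 0.77 [224.5 277.2] [ 0.644 -0.224  0.03 ]
bush_a 0.68 [190.6 325.3] [ 0.701 -0.349  0.03 ]
bush_a 0.2 [306.6 220.2] [0.63  0.039 0.03 ]
jar 0.86 
[... 194 characters left out ...]
 0.78 [292.7 190.3] [0.528 0.074 0.03 ]
top 2 [[0.055, -0.97, 0.239, 0.351], [-0.998, -0.054, 0.01, -0.009], [0.003, -0.239, -0.971, 1.003], [0.0, 0.0, 0.0, 1.0]] 386.9534060157101 278.009708914237 211.61065890222844
gauge 0.6 [256.4 201.8] [0.614 0.059 0.03 ]
bush_a 0.93 [362.8 200.8] [ 0.632 -0.218  0.03 ]
bush_a 0.6 [409.5 185.7] [ 0.68  -0.341  0.03 ]
tray 0.86 [151.6 247.7] [0.479 0.315 0.03 ]
jar 0.98 [131.5 174.5] [0.67  0.394 0.03 ]
screwdriver 0.77 [447.7 259.4] [ 0.491 -0.432  0.03 ]
screwdriver 0.22 [155.4 248.8] [0.477 0.305 0.03 ]
shutter 0.52 [244.2 234.8] [0.525 0.084 0.03 ]
shutter_grip 0.74 [248.2 234.6] [0.526 0.074 0.03 ]
shutter_grip 0.41 [129.3 174.8] [0.669 0.4   0.03 ]
```

View pics/top0.png

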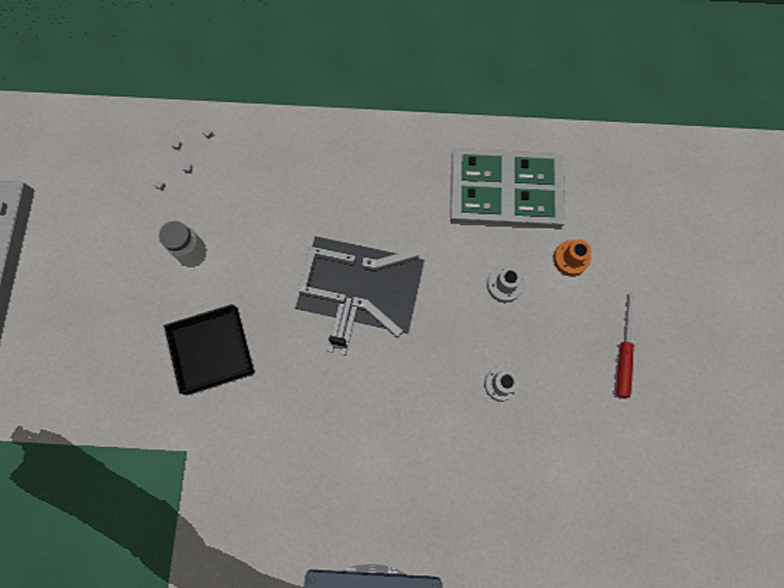

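View pics/scene0.png

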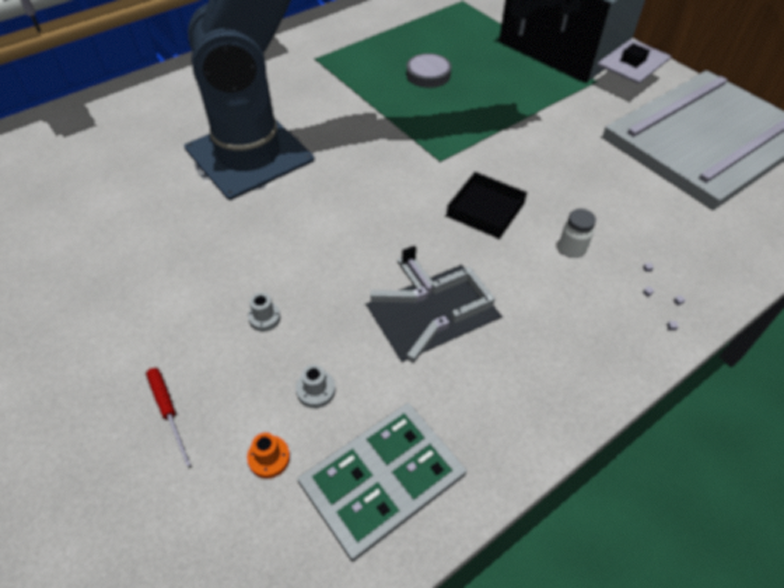

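The top view shows the gauge with its mouth to the right (gauge +x is roughly world +y). Pixel positions below are native top pixels:

| Thing | Pixel | Note |
|---|---|---|
| Plain bush | (361,203) | candidate |
| Plain bush | (358,274) | candidate |
| Orange look-alike | (409,184) | reject, wrong colour |
| Shutter grip | (242,243) | near the robot |
| Tray | (150,249) | black |
| Jar | (131,175) | white |

Next come a close crop of the bushes and gauge, and a mask-based size comparison.

```bash
python3 - <<'E'
from h import *
p=cams.snapshot("top"); q=cams.snapshot("scene")
np.save("top.npy",p,allow_pickle=True); np.save("scene.npy",q,allow_pickle=True)
for pp,n in ((p,"top"),(q,"scene")):
    for r in cams.masks_of("bush_a",pp):
        m=r["pixels"].astype(np.uint8); ys,xs=np.where(m); c=pp["color"][m>0].mean(0)
        print(n,round(r["score"],2),np.round(r["pixel"],1),m.sum(),xs.min(),xs.max(),ys.min(),ys.max(),c.round())
im=p["color"][:,:,::-1]
a=cv2.resize(im[160:260,205:310],None,fx=5,fy=5,interpolation=cv2.INTER_CUBIC)
b=cv2.resize(im[185:295,340:385],None,fx=5,fy=5,interpolation=cv2.INTER_CUBIC)[:500]
b=cv2.resize(im[185:295,335:395],None,fx=500/110,fy=500/110,interpolation=cv2.INTER_CUBIC)
cv2.imwrite("pics/crop1.png",np.hstack([a,b]))
print(a.shape,b.shape)
E
```

```text
top 0.69 [411.  185.6] 563 395 422 171 196 [124.  73.  38.]
top 0.6 [357.5 274.3] 431 347 370 262 284 [116. 117. 117.]
scene 0.74 [188.6 223.5] 491 177 199 209 236 [109. 114. 116.]
scene 0.74 [190.7 323.1] 793 176 206 309 341 [160.  78.  27.]
scene 0.7 [223.5 277.6] 677 211 238 260 290 [120. 125. 128.]
(500, 525, 3) (500, 273, 3)
```

View pics/crop1.png

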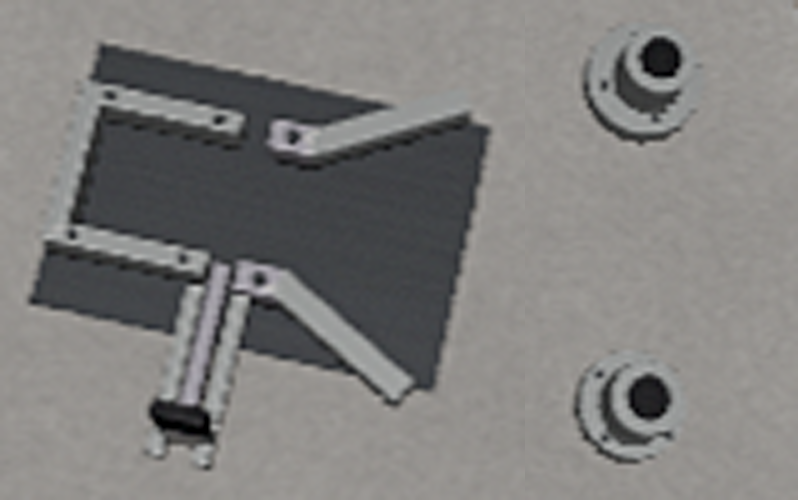

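```bash
cat > fit.py <<'E'
from h import *
from scipy.optimize import differential_evolution
from scipy.ndimage import map_coordinates
def grad(p):
    g=cv2.GaussianBlur(cv2.cvtColor(p["color"],cv2.COLOR_RGB2GRAY).astype(np.float32),(0,0),0.8)
    return np.hypot(cv2.Sobel(g,cv2.CV_32F,1,0),cv2.Sobel(g,cv2.CV_32F,0,1))
def projN(p,X):
    T=np.linalg.inv(np.array(p["world_from_camera"])); c=X@T[:3,:3].T+T[:3,3]
    return p["fx"]*c[:,0]/c[:,2]+p["cx"],p["fy"]*c[:,1]/c[:,2]+p["cy"]
def seg(*pts,n=40):
    pts=np.array(pts,float); return np.vstack([a+(b-a)*np.linspace(0,1,n)[:,None] for a,b in zip(pts[:-1],pts[1:])])
def rect(x0,x1,y0,y1,z): return seg((x0,y0,z),(x1,y0,z),(x1,y1,z),(x0,y1,z),(x0,y0,z))
def circ(r,z):
    a=np.linspace(0,2*np.pi,90,endpoint=False); return np.c_[r*np.cos(a),r*np.sin(a),0*a+z]
def place(M,v):
    c,s=np.cos(v[2]),np.sin(v[2]); return M/1000@np.array([[c,s,0],[-s,c,0],[0,0,1]])+[v[0],v[1],0]
def fit(M,ps,x0,dx=.03,da=.2):
    G=[grad(p) for p in ps]
    def f(v):
        X=place(M,v if len(v)==3 else [*v,0]); s=0
        for p,g in zip(ps,G):
            u,w=projN(p,X); s+=np.minimum(map_coordinates(g,[w,u],order=1),150).mean()
        return -s/len(ps)
    b=[(x0[0]-dx,x0[0]+dx),(x0[1]-dx,x0[1]+dx)]+([(x0[2]-da,x0[2]+da)] if len(x0)==3 else [])
    r=differential_evolution(f,b,seed=1,popsize=20,tol=1e-6); return r.x,-r.fun
w=lambda s:seg((-12,s*31.5,20),(-90,s*75,20))
GAUGE=np.vstack([rect(28,116,33,45,26),rect(28,116,-45,-33,26),rect(104,116,-33,33,26),w(1),w(-1),w(1)+[0,14*1,0],w(-1)-[0,14,0],seg((12,31.5,20),(-12,31.5,20)),seg((12,-31.5,20),(-12,-31.5,20))])
TRAY=np.vstack([rect(-65,65,-65,65,35),rect(-60,60,-60,60,35)])
def bush(r): return np.vstack([circ(r,18),circ(r,0),circ(20,58)])
E
cat > m1.py <<'E'
from fit import *
p=np.load("top.npy",allow_pickle=True).item(); q=np.load("scene.npy",allow_pickle=True).item()
o=at_z(p,(259.5,201),.02); e=at_z(p,(218,193),.026); th=np.arctan2(*(e-o)[1::-1]); print("init",o,th)
for n,ps in (("top",[p]),("scene",[q]),("both",[p,q])):
    print(n,"gauge",fit(GAUGE,ps,[o[0],o[1],th]))
    print(n,"tray",fit(TRAY,ps,[.479,.315,.25],.04,.5))
    for nm,c in (("near",(.45,-.205)),("far",(.625,-.215))):
        for r in (30,34): print(n,nm,r,fit(bush(r),ps,c,.03))
for z in (.052,): print("grip", at_z(p,(205+182/5,160+410/5),z), at_z(q,(292.7,180),z))
E
python3 m1.py
```

```text
init [0.61894968 0.05141537 0.02      ] 1.443876913190322
top gauge (array([0.61406814, 0.0393211 , 1.37120313]), np.float64(129.40284729003906))
top tray (array([0.47725456, 0.32632642, 0.36959194]), np.float64(98.84336853027344))
top near 30 (array([ 0.44032794, -0.20504378]), np.float64(95.62672424316406))
top near 34 (array([ 0.43665567, -0.20175552]), np.float64(71.26811218261719))
top far 30 (array([ 0.62306954, -0.20887882]), np.float64(105.447021484375))
top far 34 (array([ 0.63138774, -0.21137004]), np.float64(85.80367279052734))
scene gauge (array([0.62138531, 0.04039712, 1.43226142]), np.float64(127.3213119506836))
scene tray (array([0.49670823, 0.29710679, 0.37255686]), np.float64(105.9201889038086))
scene near 30 (array([ 0.44700179, -0.2130913 ]), np.float64(118.25969696044922))
scene near 34 (array([ 0.44878718, -0.21390967]), np.float32(99.45728))
scene far 30 (array([ 0.63937191, -0.21471383]), np.float64(107.06761932373047))
scene far 34 (array([ 0.63784745, -0.21597386]), np.float64(98.94063568115234))
both gauge (array([0.61457034, 0.03894879, 1.37306797]), np.float32(123.04503))
both tray (array([0.48055116, 0.32352139, 0.37109888]), np.float64(99.22602844238281))
both near 30 (array([ 0.44069562, -0.2043619 ]), np.float64(92.16667175292969))
both near 34 (array([ 0.44432657, -0.21079379]), np.float64(76.62246704101562))
both far 30 (array([ 0.6363033 , -0.21097019]), np.float32(95.13002))
both far 34 (array([ 0.63303172, -0.21111247]), np.float64(81.51103210449219))
grip [0.50242993 0.0872955  0.052     ] [0.51279145 0.08465754 0.052     ]
```

```bash
cat > ov.py <<'E'
from fit import *
def overlay(p,items,crop,s):
    x0,y0,x1,y1=crop
    im=cv2.resize(p["color"][y0:y1,x0:x1,::-1],None,fx=s,fy=s,interpolation=cv2.INTER_CUBIC)
    for M,v,c in items:
        u,w=projN(p,place(M,v if len(v)==3 else [*v,0]))
        for a,b in zip((u+.5-x0)*s,(w+.5-y0)*s):
            if 0<=a<im.shape[1] and 0<=b<im.shape[0]: im[int(b),int(a)]=c
    return im
E
python3 - <<'E'
from ov import *
p=np.load("top.npy",allow_pickle=True).item(); q=np.load("scene.npy",allow_pickle=True).item()
R_,G_,B_=(0,0,255),(0,255,0),(255,80,0)
it=[(GAUGE,[.61457,.03895,1.373],R_),(bush(30),[.4407,-.2044],R_),(bush(30),[.6363,-.211],R_),(bush(34),[.6330,-.2111],G_),(bush(34),[.4443,-.2108],G_),(TRAY,[.4805,.3235,.371],R_)]
A=overlay(p,it,(205,160,305,250),4);B=overlay(q,it,(260,175,360,265),4)
C=overlay(p,it,(340,185,385,235),4.5);D=overlay(p,it,(340,255,385,295),4.5);E=overlay(q,it,(165,200,255,300),2.2);F=overlay(p,it,(110,210,190,290),2.7)
H=np.zeros((600,800,3),np.uint8)
def put(i,x,y): H[y:y+i.shape[0],x:x+i.shape[1]]=i[:600-y,:800-x]
put(A,0,0);put(B,400,0);put(C,0,362);put(D,205,362);put(E,410,362);put(F,610,362)
cv2.imwrite("pics/ov1.png",H)
E
```

```text
(no output)
```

View pics/ov1.png

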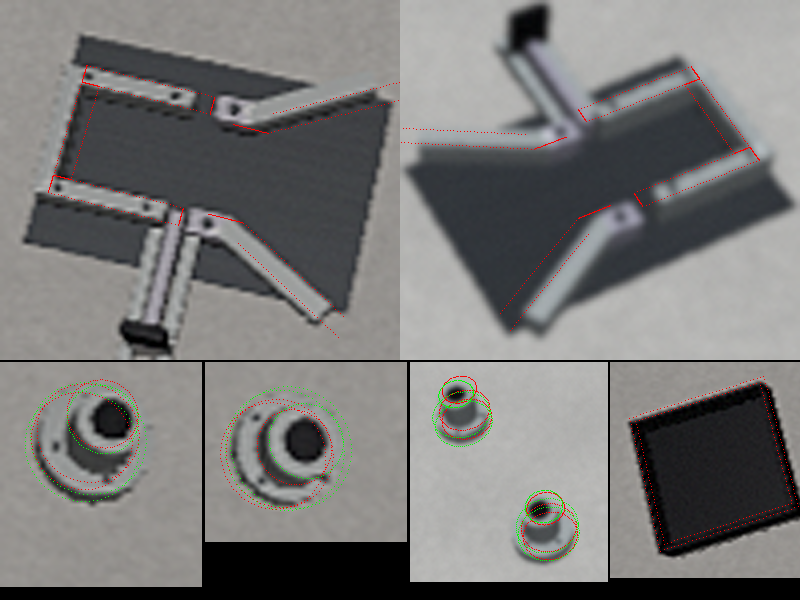

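```bash
cat > m2.py <<'E'
from fit import *
from scipy.optimize import least_squares
p=np.load("top.npy",allow_pickle=True).item(); q=np.load("scene.npy",allow_pickle=True).item()
T=[((203,277),(28,45,26)),((208,257),(28,33,26)),((244,112),(28,-45,26)),((240,130),(28,-33,26)),((92,82),(116,-45,26)),((46,240),(116,45,26)),((268,122),(12,-45.5,20)),((268,150),(12,-31.5,20))]
uv=np.array([((a+.5)/5-.5+205,(b+.5)/5-.5+160) for (a,b),_ in T]); M=np.array([m for _,m in T],float)
# scene points from ov1 (4x, crop offset 260,175, drawn at x=400)
S=[((582,120),(28,45,26)),((655,190),(28,-33,26)),((660,206),(28,-45,26)),((692,67),(116,45,26)),((768,152),(116,-45,26))]
uv2=np.array([((a-400+.5)/4-.5+260,(b+.5)/4-.5+175) for (a,b),_ in S]); M2=np.array([m for _,m in S],float)
f1=lambda v:(np.c_[projN(p,place(M,v))]-uv).ravel(); f2=lambda v:(np.c_[projN(q,place(M2,v))]-uv2).ravel()
for n,f in (("top",f1),("scene",f2),("both",lambda v:np.r_[f1(v),f2(v)])):
    r=least_squares(f,[.615,.045,1.37],loss="soft_l1"); print(n,r.x.round(4),f(r.x).reshape(-1,2).round(1).tolist())
g0=r.x
for n,ps in (("top",[p]),("scene",[q]),("both",[p,q])):
    print(n,"gauge",fit(GAUGE,ps,g0,.006,.03))
def dark(pp,uv,rad):
    g=cv2.cvtColor(pp["color"],cv2.COLOR_RGB2GRAY); u,v=map(int,np.round(uv)); w=g[v-rad:v+rad+1,u-rad:u+rad+1].astype(float)
    m=np.maximum(70-w,0); yy,xx=np.mgrid[v-rad:v+rad+1,u-rad:u+rad+1]; return (m*xx).sum()/m.sum(),(m*yy).sum()/m.sum(),(m>0).sum()
for nm,a,b in (("far",(364.4,196.8),(410+134,537-362)),("near",(362.2,272.3),(410+47,393-362))):
    da=dark(p,a,4); bb=(165+(b[0]-410)/2.2,200+b[1]/2.2); db=dark(q,bb,4)
    ca,cb=at_z(p,da,.058),at_z(q,db,.058); print(nm,da,db,"top",ca.round(4),"scene",cb.round(4))
    for n,pp,c in (("top",p,ca),("scene",q,cb)):
        g=cv2.cvtColor(pp["color"],cv2.COLOR_RGB2GRAY).astype(float)
        # fit flange circle radius by gradient, local
        G=grad(pp); sc=[]
        for r in range(26,40):
            X=place(np.vstack([circ(r,18)]),[c[0],c[1],0]); u,w=projN(pp,X); sc.append(int(map_coordinates(G,[w,u],order=1).mean()))
        print(n,dict(zip(range(26,40),sc)))
E
python3 m2.py
```

```text
top [0.6183 0.0499 1.4088] [[0.3, -0.2], [0.4, -0.6], [0.1, 0.5], [-0.1, 1.1], [-1.7, -0.3], [-1.1, 0.1], [1.3, 0.2], [0.1, -0.4]]
scene [0.6252 0.0428 1.4769] [[0.5, -1.1], [-1.1, 1.3], [0.4, 0.5], [-0.5, -0.7], [0.4, -0.0]]
both [0.6196 0.048  1.4266] [[1.4, -0.5], [1.4, -0.9], [0.5, 0.1], [0.4, 0.8], [-1.4, -0.1], [-0.2, 0.4], [1.8, -0.2], [0.7, -0.9], [1.7, -3.2], [-1.2, -0.4], [0.0, -1.2], [1.4, -1.8], [1.0, -0.5]]
top gauge (array([0.61787807, 0.04820343, 1.41251619]), np.float64(117.14193725585938))
scene gauge (array([0.62159314, 0.04198356, 1.43683133]), np.float64(126.00164794921875))
both gauge (array([0.62043648, 0.04198355, 1.443903  ]), np.float64(116.44833374023438))
far (np.float64(364.41586360266865), np.float64(197.52372127501854), np.int64(61)) (np.float64(nan), np.float64(nan), np.int64(0)) top [ 0.6326 -0.2163  0.058 ] scene [nan nan nan]
top {26: 106, 27: 90, 28: 79, 29: 76, 30: 80, 31: 87, 32: 89, 33: 83, 34: 70, 35: 54, 36: 49, 37: 56, 38: 69, 39: 76}
scene {26: 0, 27: 0, 28: 0, 29: 0, 30: 0, 31: 0, 32: 0, 33: 0, 34: 0, 35: 0, 36: 0, 37: 0, 38: 0, 39: 0}
near (np.float64(361.7096774193548), np.float64(272.2184220753984), np.int64(65)) (np.float64(185.35806207418622), np.float64(214.20439061317185), np.int64(35)) top [ 0.4439 -0.2101  0.058 ] scene [ 0.4445 -0.2112  0.058 ]
top {26: 72, 27: 71, 28: 74, 29: 69, 30: 53, 31: 40, 32: 44, 33: 54, 34: 59, 35: 53, 36: 41, 37: 28, 38: 17, 39: 10}
scene {26: 118, 27: 122, 28: 125, 29: 125, 30: 122, 31: 115, 32: 105, 33: 95, 34: 88, 35: 86, 36: 88, 37: 93, 38: 98, 39: 102}m2.py:17: RuntimeWarning: invalid value encountered in scalar divide
  m=np.maximum(70-w,0); yy,xx=np.mgrid[v-rad:v+rad+1,u-rad:u+rad+1]; return (m*xx).sum()/m.sum(),(m*yy).sum()/m.sum(),(m>0).sum()
```

```bash
cat > sfit.py <<'E'
from fit import *
def edge(a,b,n,z,k=40):  # edge a->b, outward normal n
    P=np.array(a)+(np.array(b)-np.array(a))*np.linspace(.04,.96,k)[:,None]; n=np.array(n,float); n/=np.linalg.norm(n)
    return np.c_[P,np.full(k,z)],np.tile([*n,0],(k,1))
E_=[]
for s in (1,-1):
    E_+=[edge((28,s*33),(104,s*33),(0,-s),26),edge((28,s*45),(100,s*45),(0,s),26),edge((28,s*33),(28,s*45),(-1,0),26,12)]
    d=np.array([-78,s*43.5]);n=np.array([43.5,s*78])/89.31
    a,b=np.array([-12,s*31.5]),np.array([-90,s*75]); E_+=[edge(a,b,-n,20),edge(a+14*n,b+14*n,n,20),edge((12,s*31.5),(-12,s*31.5),(0,-s),20,16)]
E_+=[edge((104,-33),(104,33),(-1,0),26),edge((12,-33),(12,-44),(1,0),20,8)]
P=np.vstack([e[0] for e in E_]);N=np.vstack([e[1] for e in E_])
def sfit(ps,x0,dx=.012,da=.08,P=P,N=N,w=2.5,cap=60):
    I=[cv2.GaussianBlur(cv2.cvtColor(p["color"],cv2.COLOR_RGB2GRAY).astype(np.float32),(0,0),.6) for p in ps]
    def f(v):
        s=0
        for p,g in zip(ps,I):
            sam=[]
            for o in (-w,w):
                u,r=projN(p,place(P+o*N,v)); sam.append(map_coordinates(g,[r,u],order=1))
            s+=np.clip(sam[0]-sam[1],-cap,cap).mean()
        return -s/len(ps)
    r=differential_evolution(f,[(x0[0]-dx,x0[0]+dx),(x0[1]-dx,x0[1]+dx),(x0[2]-da,x0[2]+da)],seed=2,popsize=20,tol=1e-7); return r.x,-r.fun
E
cat > m3.py <<'E'
from sfit import *; from ov import overlay
p=np.load("top.npy",allow_pickle=True).item(); q=np.load("scene.npy",allow_pickle=True).item()
rs=[]
for n,ps in (("top",[p]),("scene",[q]),("both",[p,q])):
    r=sfit(ps,[.619,.049,1.41]); rs.append(r[0]); print(n,r[0].round(4),r[1])
c=lambda r:(0,0,255)
A=overlay(p,[(P,rs[0],(0,0,255)),(P,rs[2],(0,255,0))],(205,160,305,250),4);B=overlay(q,[(P,rs[1],(0,0,255)),(P,rs[2],(0,255,0))],(260,175,360,265),4)
C=overlay(p,[(bush(34),[.633,-.216],(0,0,255)),(bush(30),[.444,-.2105],(0,0,255))],(335,185,390,295),2.18)
D=overlay(q,[(bush(34),[.633,-.216],(0,0,255)),(bush(30),[.444,-.2105],(0,0,255))],(165,200,255,300),2.4)
H=np.zeros((600,800,3),np.uint8); H[:360,:400]=A;H[:360,400:]=B;H[360:600,0:C.shape[1]]=C[:240];H[360:600,200:200+D.shape[1]]=D[:240]
cv2.imwrite("pics/ov2.png",H)
E
python3 m3.py
```

```text
top [0.6191 0.0513 1.4088] 56.538352966308594
scene [0.6203 0.0495 1.4046] 42.0316276550293
both [0.6196 0.0502 1.4053] 48.52730941772461
```

View pics/ov2.png

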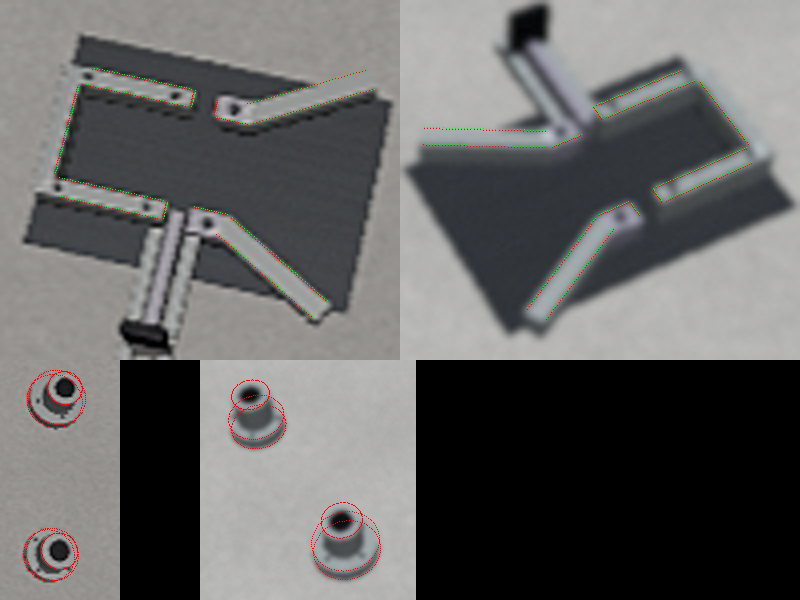

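The signed-edge fit matches in both cameras: gauge at (0.6196, 0.0503), yaw 1.406 rad. The r=30 outline fits the near bush (native top (362,272)) and the r=34 outline fits the far one (364,197). So I'll gauge the near bush first. The tray still needs a position, and then I'll compute the first approach.

```bash
cat >> h.py <<'E'
GX=np.array([.6196,.0503]);TH=1.406
def g2w(x,y): return GX+np.array([[np.cos(TH),-np.sin(TH)],[np.sin(TH),np.cos(TH)]])@[x/1000,y/1000]
def w2g(P): return np.array([[np.cos(TH),np.sin(TH)],[-np.sin(TH),np.cos(TH)]])@(np.array(P[:2])-GX)*1000
def go(*targets):  # world xyz (+ yaw of tool y, rad)
    s=manip.state(); Rm=R.from_rotvec(s["tcp_rot"]).as_matrix(); yaw=np.arctan2(Rm[1,1],Rm[0,1])
    print("t",round(s["t"],2),"tcp",s["eef_pos"].round(4),"yaw",round(yaw,3),"F",s["wrist_force"].round(1),"gap",round(s["finger_gap"]*85.4,1),"j7",round(s["joint_positions"][6],2),"gauge",w2g(s["eef_pos"]).round(1))
    for t in targets:
        d=Rm.T@(np.array(t[:3])-s["eef_pos"])*1000
        print(" ",d.round(1).tolist(), "turn",round(yaw-t[3],3) if len(t)>3 else "")
E
python3 - <<'E'
from h import *
p=np.load("top.npy",allow_pickle=True).item()
p=cams.snapshot("top")
for r in cams.masks_of("tray",p)[:1]:
    m=r["pixels"].astype(np.uint8); c=max(cv2.findContours(m,0,1)[0],key=cv2.contourArea); b=cv2.boxPoints(cv2.minAreaRect(c))
    print(r["score"]); print(np.array([at_z(p,x,.035) for x in b]).round(3),np.mean([at_z(p,x,.035) for x in b],0))
q=cams.snapshot("scene")
for r in cams.search_frame("tray",q)[:1]: print(r, at_z(q,r["pixel"],.01))
go((.52,.2,.24,TH),(.444,-.2105,.24,TH),(.444,-.2105,.10,TH))
E
```

```text
0.76
[[0.519 0.412 0.035]
 [0.562 0.279 0.035]
 [0.429 0.229 0.035]
 [0.388 0.359 0.035]] [0.47474442 0.31955723 0.035     ]
{'pixel': [350.6, 145.5], 'score': 0.61} [0.47880616 0.33894507 0.01      ]
t 1.2 tcp [0.3031 0.6031 0.2423] yaw 1.105 F [-0.3  0.1  0.2] gap 85.7 j7 -0.06 gauge [493.4 402.9]
  [-374.8, -262.8, 2.3] turn -0.301
  [-491.3, -663.7, 2.3] turn -0.301
  [-491.3, -663.7, 142.3] turn -0.301
```

jog_arm --pt "-40 -28 0 -0.05 85" --pt "-80 -56 0 -0.1 85" --pt "-120 -84 0 -0.15 85" --pt "-160 -112 0 -0.2 85" --pt "-190 -133 0 -0.25 85" --pt "-220 -154 0 -0.3 85" --pt "-250 -175 0 -0.3 85" --pt "-280 -196 0 -0.3 85" --pt "-310 -217 0 -0.3 85" --pt "-340 -238 0 -0.3 85" --pt "-375 -263 0 -0.3 85" --pt "-386 -301 0 -0.3 85" --pt "-397 -340 0 -0.3 85" --pt "-408 -379 0 -0.3 85" --pt "-419 -418 0 -0.3 85" --pt "-430 -457 0 -0.3 85" --pt "-441 -496 0 -0.3 85" --pt "-452 -535 0 -0.3 85" --pt "-463 -574 0 -0.3 85" --pt "-474 -613 0 -0.3 85"

```text
t: 2.87
eef_pos: [0.4507, -0.1593, 0.2427]
tcp_rot: [0.26, 3.13, -0.0]
wrist_force: [1.2, -0.5, -0.2]
finger_gap: 0.995
```

```bash
python3 - <<'E'
from h import *
go((.444,-.2105,.15,TH),(.444,-.2105,.041,TH))
E
```

```text
t 2.87 tcp [ 0.4507 -0.1593  0.2427] yaw 1.405 F [ 1.2 -0.5 -0.2] gap 85.0 j7 1.69 gauge [-234.5  132.2]
  [-1.8, -51.6, 92.7] turn -0.001
  [-1.7, -51.6, 201.7] turn -0.001
```

jog_arm --pt "-1 -26 20 0 85" --pt "-2 -51 50 0 85" --pt "-2 -51 90 0 85" --pt "-2 -51 130 0 75" --pt "-2 -51 165 0 70" --pt "-2 -51 190 0 65" --pt "-2 -51 201 0 60" --pt "-2 -51 201 0 55" --pt "-2 -51 201 0 55" --newtons 20

```text
t: 3.62
eef_pos: [0.4448, -0.2081, 0.0411]
tcp_rot: [-0.26, -3.13, -0.0]
wrist_force: [0.1, 0.7, 0.7]
finger_gap: 0.645
```

```bash
python3 - <<'E'
from h import *
go((.444,-.2105,.041,TH))
p=cams.snapshot("top"); q=cams.snapshot("scene")
cv2.imwrite("pics/g1.png",np.hstack([cv2.resize(i["color"][y:y+100,x:x+100,::-1],(400,400),interpolation=cv2.INTER_CUBIC) for i,x,y in((p,310,215),(q,140,165))]))
E
```

```text
t 3.62 tcp [ 0.4448 -0.2081  0.0411] yaw 1.405 F [0.1 0.7 0.7] gap 55.1 j7 1.85 gauge [-283.6  130.1]
  [0.4, -2.5, 0.1] turn -0.001
```

View pics/g1.png

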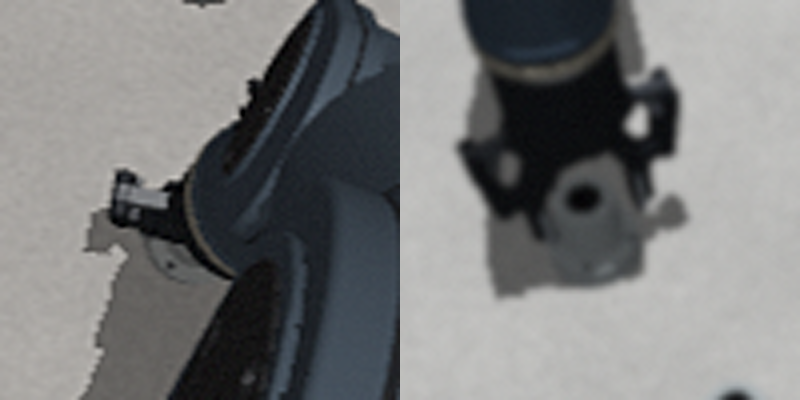

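The scene crop shows the fingers on either side of the near bush's hub (bore at crop (583,198)), so I'm closing at 20 N.

jog_arm --pt "0 -2 0 0 45" --pt "0 -2 0 0 38" --pt "0 -2 0 0 36" --pt "0 -2 0 0 36" --pt "0 -2 0 0 36" --newtons 25

```text
t: 4.13
eef_pos: [0.4453, -0.2109, 0.0427]
tcp_rot: [0.261, 3.128, -0.002]
wrist_force: [-0.2, -1.5, 6.3]
finger_gap: 0.461
```

```bash
python3 - <<'E'
from h import *
go(*[(*g2w(x,0),.0415,TH) for x in (-130,-70,-20,64)])
E
```

```text
t 4.13 tcp [ 0.4453 -0.2109  0.0427] yaw 1.405 F [-0.2 -1.5  6.3] gap 39.4 j7 1.86 gauge [-286.3  129.1]
  [-128.8, 156.5, 1.4] turn -0.001
  [-128.7, 216.5, 1.3] turn -0.001
  [-128.7, 266.5, 1.3] turn -0.001
  [-128.5, 350.5, 1.2] turn -0.001
```

jog_arm --pt "0 0 -1 0 36" --pt "-8 10 -1 0 36" --pt "-20 24 -1 0 36" --pt "-34 41 -1 0 36" --pt "-48 58 -1 0 36" --pt "-62 75 -1 0 36" --pt "-76 92 -1 0 36" --pt "-90 109 -1 0 36" --pt "-104 126 -1 0 36" --pt "-118 143 -1 0 36" --pt "-126 156 -1 0 36" --pt "-129 166 -1 0 36" --pt "-129 176 -1 0 36" --pt "-129 186 -1 0 36" --pt "-129 190 -1 0 36" --pt "-129 190 -1 0 36"

```text
t: 5.47
eef_pos: [0.603, -0.0429, 0.0428]
tcp_rot: [0.259, 3.13, 0.001]
wrist_force: [0.5, 1.0, 5.2]
finger_gap: 0.459
```

```bash
python3 - <<'E'
from h import *
go(*[(*g2w(x,0),.0415,TH) for x in (-70,-20,64)])
p=cams.snapshot("top"); q=cams.snapshot("scene")
cv2.imwrite("pics/g2.png",np.hstack([cv2.resize(i["color"][y:y+100,x:x+100,::-1],(400,400),interpolation=cv2.INTER_CUBIC) for i,x,y in((p,220,160),(q,235,165))]))
E
```

```text
t 5.47 tcp [ 0.603  -0.0429  0.0428] yaw 1.406 F [0.5 1.  5.2] gap 39.2 j7 1.55 gauge [-94.7   1.1]
  [-1.1, 24.7, 1.3] turn -0.0
  [-1.1, 74.7, 1.3] turn -0.0
  [-1.0, 158.7, 1.3] turn -0.0
```

View pics/g2.png

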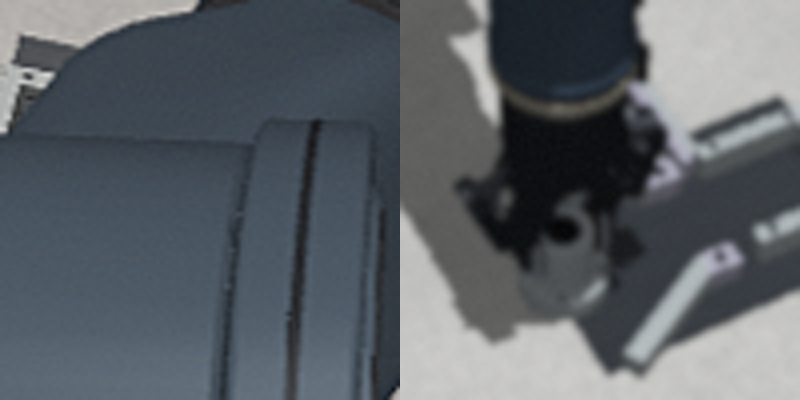

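jog_arm --pt "-1 0 0 0 43" --pt "-1 0 0 0 43" --pt "-1 6 0 0 43" --pt "-1 14 0 0 43" --pt "-1 22 0 0 43" --pt "-1 30 0 0 43" --pt "-1 38 0 0 43" --pt "-1 46 0 0 43" --pt "-1 52 0 0 43" --pt "-1 58 0 0 43"

```text
t: 6.4
eef_pos: [0.6138, 0.014, 0.0423]
tcp_rot: [-0.259, -3.131, -0.0]
wrist_force: [-0.7, -1.8, 0.9]
finger_gap: 0.507
```

```bash
python3 - <<'E'
from h import *
go(*[(*g2w(x,0),.0415,TH) for x in (-20,64)])
E
```

```text
t 6.4 tcp [0.6138 0.014  0.0423] yaw 1.406 F [-0.7 -1.8  0.9] gap 43.3 j7 1.46 gauge [-36.7  -0.2]
  [0.2, 16.7, 0.8] turn -0.0
  [0.2, 100.7, 0.8] turn -0.0
```

jog_arm --pt "0 5 0 0 43" --pt "0 10 0 0 43" --pt "0 15 0 0 43" --pt "0 20 0 0 43" --pt "0 25 0 0 43"

```text
t: 6.82
eef_pos: [0.6179, 0.0381, 0.0423]
tcp_rot: [-0.26, -3.131, 0.0]
wrist_force: [0.4, -2.5, 0.3]
finger_gap: 0.507
```

jog_arm --pt "0 5 0 0 43" --pt "0 10 0 0 43" --pt "0 15 0 0 43" --pt "0 20 0 0 43" --pt "0 25 0 0 43"

```text
t: 7.23
eef_pos: [0.622, 0.0629, 0.0423]
tcp_rot: [-0.26, -3.131, 0.0]
wrist_force: [-0.9, -1.8, 0.5]
finger_gap: 0.499
```

jog_arm --pt "0 5 0 0 43" --pt "0 10 0 0 43" --pt "0 16 0 0 43" --pt "0 22 0 0 43" --pt "0 28 0 0 43"

```text
t: 7.65
eef_pos: [0.6267, 0.0907, 0.0423]
tcp_rot: [-0.26, -3.131, -0.0]
wrist_force: [-0.3, -2.4, 0.1]
finger_gap: 0.506
```

jog_arm --pt "0 5 0 0 43" --pt "0 10 0 0 43" --pt "0 16 0 0 43" --pt "0 21 0 0 43" --pt "0 25 0 0 43" --pt "0 26 0 0 43" --pt "0 26 0 0 43"

```text
t: 8.23
eef_pos: [0.6309, 0.1164, 0.0422]
tcp_rot: [0.259, 3.131, 0.001]
wrist_force: [1.1, 0.5, -0.1]
finger_gap: 0.501
```

```bash
python3 - <<'E'
from h import *
go(*[(*g2w(x,0),.0415,TH) for x in (66,)])
q=cams.snapshot("scene"); p=cams.snapshot("top")
cv2.imwrite("pics/g3.png",np.hstack([cv2.resize(i["color"][y:y+100,x:x+100,::-1],(400,400),interpolation=cv2.INTER_CUBIC) for i,x,y in((p,200,150),(q,255,145))]))
E
```

```text
t 8.23 tcp [0.6309 0.1164 0.0422] yaw 1.406 F [ 1.1  0.5 -0.1] gap 42.8 j7 1.32 gauge [67.1 -0.3]
  [0.3, -1.1, 0.7] turn -0.0
```

View pics/g3.png

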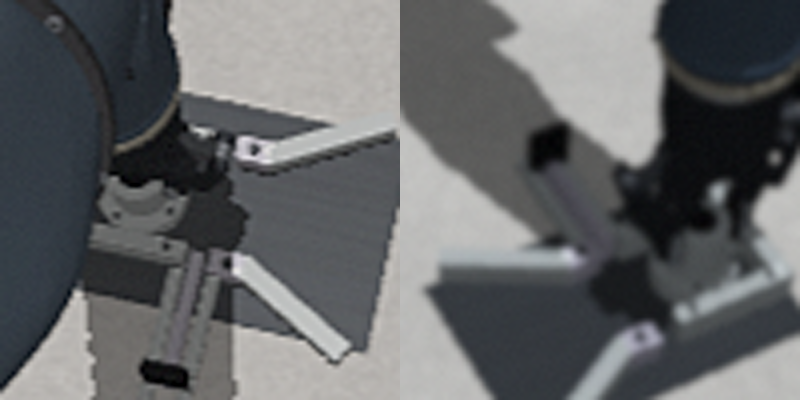

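The bush now stands in the bay behind the jaws, and forces stayed around 2 N, so it passed freely. The shutter is still open, with its grip at crop (165,372). I'll release, lift, and push the shutter from its +y side with closed fingers.

jog_arm --pt "0 -1 0 0 56" --pt "0 -1 0 0 60" --pt "0 -1 -5 0 60" --pt "0 -1 -30 0 60" --pt "0 -1 -65 0 60" --pt "25 -11 -75 0 40" --pt "60 -26 -75 0 20" --pt "95 -41 -75 0 0" --pt "130 -47 -75 0 0" --pt "155 -47 -75 0 0" --pt "158 -47 -75 0 0" --pt "158 -47 -65 0 0" --pt "158 -47 -35 0 0" --pt "158 -47 -5 0 0" --pt "158 -47 0 0 0" --pt "158 -47 0 0 0"

```text
t: 9.67
eef_pos: [0.4667, 0.095, 0.0413]
tcp_rot: [-0.261, -3.128, 0.002]
wrist_force: [-0.8, -0.5, -0.2]
finger_gap: -0.005
```

```bash
python3 - <<'E'
from h import *
go((*g2w(20,140),.042,TH),(*g2w(20,67),.042,TH))
q=cams.snapshot("scene"); p=cams.snapshot("top")
cv2.imwrite("pics/g4.png",np.hstack([cv2.resize(i["color"][y:y+100,x:x+100,::-1],(400,400),interpolation=cv2.INTER_CUBIC) for i,x,y in((p,200,170),(q,255,130))]))
E
```

```text
t 9.67 tcp [0.4667 0.095  0.0413] yaw 1.405 F [-0.8 -0.5 -0.2] gap -0.4 j7 1.32 gauge [ 19.  158.1]
  [-18.1, 1.0, -0.8] turn -0.001
  [-91.1, 1.1, -1.0] turn -0.001
```

View pics/g4.png

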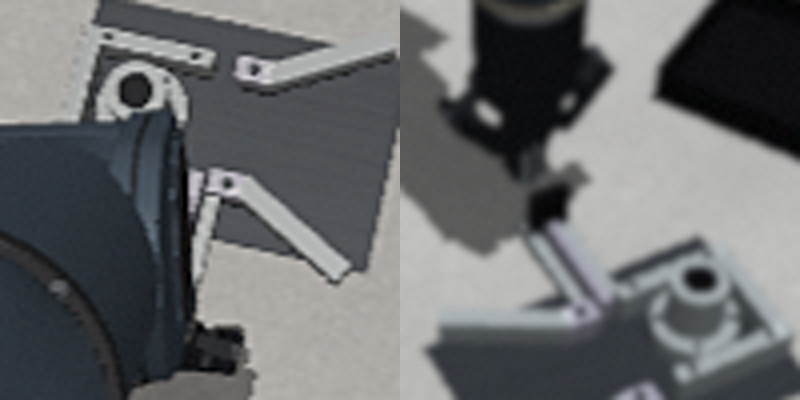

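The bush is upright in the bay (bore at scene crop (700,280)) and the fingers sit just behind the grip plate (548,205). Pushing it closed now.

jog_arm --pt "-8 1 0 0 0" --pt "-18 1 0 0 0" --pt "-28 1 0 0 0" --pt "-38 1 0 0 0" --pt "-48 1 0 0 0" --pt "-58 1 0 0 0" --pt "-68 1 0 0 0" --pt "-76 1 0 0 0" --pt "-82 1 0 0 0" --pt "-84 1 0 0 0" --pt "-84 1 0 0 0"

```text
t: 10.68
eef_pos: [0.5509, 0.0822, 0.0422]
tcp_rot: [0.261, 3.13, -0.0]
wrist_force: [0.0, -1.1, -1.1]
finger_gap: 0.002
```

jog_arm --pt "-2 0 0 0 0" --pt "-4 0 0 0 0" --pt "-4 0 0 0 0"

```text
t: 10.93
eef_pos: [0.5541, 0.0817, 0.0422]
tcp_rot: [-0.26, -3.13, 0.0]
wrist_force: [-0.3, 0.2, 0.4]
finger_gap: -0.001
```

jog_arm --pt "-1 0 0 0 0" --pt "-2 0 0 0 0" --pt "-2 0 0 0 0"

```text
t: 11.18
eef_pos: [0.5562, 0.0814, 0.0422]
tcp_rot: [-0.26, -3.131, 0.0]
wrist_force: [-1.4, -0.3, -1.2]
finger_gap: -0.0
```

jog_arm --pt "-1 0 0 0 0" --pt "-2 0 0 0 0" --pt "-2 0 0 0 0"

```text
t: 11.43
eef_pos: [0.5569, 0.0813, 0.0422]
tcp_rot: [-0.259, -3.128, 0.0]
wrist_force: [-5.8, 0.7, 3.9]
finger_gap: 0.001
```

jog_arm --pt "-1 0 0 0 0" --pt "-2 0 0 0 0" --pt "-2 0 0 0 0"

```text
t: 11.68
eef_pos: [0.5569, 0.0812, 0.0421]
tcp_rot: [-0.259, -3.125, 0.0]
wrist_force: [-12.6, 1.7, 9.8]
finger_gap: 0.001
```

```bash
python3 - <<'E'
from h import *
go((*g2w(20,60),.042,TH))
q=cams.snapshot("scene")
for r in cams.search_frame("shutter_grip",q): print(r["score"],r["pixel"],w2g(at_z(q,r["pixel"],.035)))
E
```

```text
t 11.68 tcp [0.5569 0.0812 0.0421] yaw 1.406 F [-12.6   1.7   9.8] gap 0.1 j7 1.36 gauge [20.2 66.9]
  [-6.9, -0.2, 0.1] turn -0.0
0.68 [306.7, 208.0] [ 9.20786082 19.59806531]
```

The shutter stopped hard at finger y = 66.9 mm, which is exactly 51 + 5 + 11, so it is fully closed. Next: back off, lift, and go to the far bush.

jog_arm --pt "8 0 0 0 0" --pt "18 0 -5 0 0" --pt "20 0 -40 0 0" --pt "20 0 -80 0 0" --pt "15 -10 -110 0 20" --pt "-3 -40 -110 0 40" --pt "-21 -75 -110 0 60" --pt "-39 -110 -110 0 70" --pt "-57 -145 -110 0 70" --pt "-75 -180 -110 0 70" --pt "-93 -215 -110 0 70" --pt "-108 -250 -110 0 70" --pt "-121 -275 -110 0 70" --pt "-121 -281 -110 0 70" --pt "-121 -281 -100 0 70" --pt "-121 -281 -100 0 70"

```text
t: 13.12
eef_pos: [0.6321, -0.2152, 0.1405]
tcp_rot: [-0.26, -3.129, -0.002]
wrist_force: [-0.5, 0.7, -0.8]
finger_gap: 0.819
```

```bash
python3 - <<'E'
from fit import *
go((.633,-.216,.041,TH))
q=cams.snapshot("scene"); np.save("sc2.npy",q,allow_pickle=True)
print(fit(bush(34),[q],[.633,-.216],.008))
from ov import overlay
q=cams.snapshot("scene")
A=overlay(q,[(bush(34),[.633,-.216],(0,0,255))],(170,200,270,300),4)
B=cv2.resize(q["color"][130:230,255:355,::-1],(400,400),interpolation=cv2.INTER_CUBIC)
cv2.imwrite("pics/g5.png",np.hstack([A,B]))
E
```

```text
t 13.12 tcp [ 0.6321 -0.2152  0.1405] yaw 1.405 F [-0.5  0.7 -0.8] gap 70.0 j7 1.79 gauge [-259.8  -55.9]
  [-1.2, -0.8, 99.5] turn -0.001
(array([ 0.63374125, -0.20847451]), np.float64(86.72007751464844))
```

View pics/g5.png

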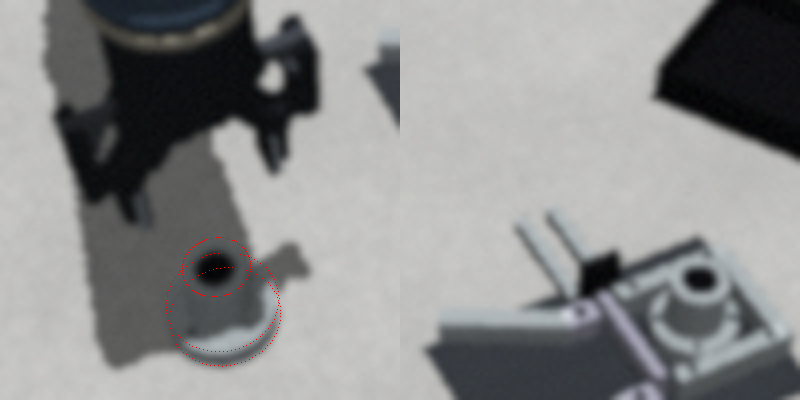

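The scene view shows the shutter blade across the gap behind the passed bush. The oversize bush, bore at crop (215,268), lies where I predicted, so I'm descending to grip it.

jog_arm --pt "-1 -1 20 0 60" --pt "-1 -1 55 0 58" --pt "-1 -1 85 0 58" --pt "-1 -1 98 0 58" --pt "-1 -1 98 0 50" --pt "-1 -1 98 0 40" --pt "-1 -1 98 0 34" --pt "-1 -1 98 0 34" --pt "-1 -1 98 0 34" --newtons 40

```text
t: 13.97
eef_pos: [0.6347, -0.2176, 0.0459]
tcp_rot: [0.26, 3.129, -0.001]
wrist_force: [0.5, 0.1, -2.9]
finger_gap: 0.452
```

```bash
python3 - <<'E'
from h import *
go((.633,-.216,.16,TH),(.476,.322,.16,.37-np.pi/2+np.pi),(.476,.322,.16,1.95))
E
```

```text
t 13.97 tcp [ 0.6347 -0.2176  0.0459] yaw 1.405 F [ 0.5  0.1 -2.9] gap 38.6 j7 1.81 gauge [-261.8  -58.9]
  [1.7, 1.3, -114.1] turn -0.001
  [245.3, 506.0, -114.8] turn -0.536
  [245.3, 506.0, -114.8] turn -0.545
```

jog_arm --pt "0 0 -15 0 34" --pt "0 0 -45 0 34" --pt "0 0 -80 0 34" --pt "5 10 -110 0 34" --pt "19 40 -115 0 34" --pt "34 70 -115 0 34" --pt "50 103 -115 0 34" --pt "66 136 -115 0 34" --pt "82 169 -115 0 34" --pt "98 202 -115 0 34" --pt "114 235 -115 0 34" --pt "130 268 -115 0 34" --pt "146 301 -115 0 34" --pt "162 334 -115 0 34" --pt "178 367 -115 0 34" --pt "194 400 -115 0 34" --pt "210 433 -115 0 34" --pt "226 466 -115 0 34" --pt "238 491 -115 0 34" --pt "245 505 -115 0 34"

```text
t: 15.63
eef_pos: [0.4739, 0.3258, 0.1601]
tcp_rot: [0.253, 3.131, 0.005]
wrist_force: [0.5, -0.0, -2.6]
finger_gap: 0.457
```

jog_arm --pt "0 0 0 0 34" --pt "0 0 10 0 34" --pt "0 0 20 0 34" --pt "0 0 20 0 34"

```text
t: 15.97
eef_pos: [0.4751, 0.3191, 0.1373]
tcp_rot: [-0.263, -3.129, 0.004]
wrist_force: [-0.8, -0.2, -1.7]
finger_gap: 0.456
```

```bash
python3 - <<'E'
from h import *
go((.476,.322,.055,TH))
p=cams.snapshot("top");q=cams.snapshot("scene")
cv2.imwrite("pics/g6.png",np.hstack([cv2.resize(i["color"][y:y+120,x:x+120,::-1],(400,400),interpolation=cv2.INTER_CUBIC) for i,x,y in((p,90,190),(q,290,90))]))
E
```

```text
t 15.97 tcp [0.4751 0.3191 0.1373] yaw 1.403 F [-0.8 -0.2 -1.7] gap 39.0 j7 0.88 gauge [241.4 186.6]
  [-0.5, 3.3, 82.3] turn -0.003
```

View pics/g6.png

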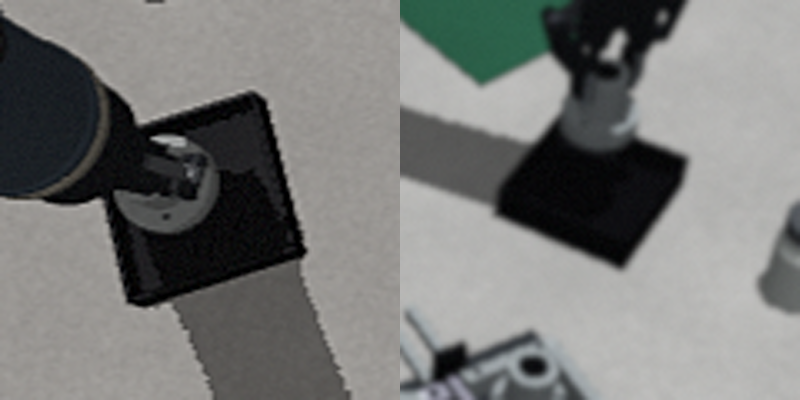

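The bush is held upright above the tray. The offset in the top view matches the parallax expected at that height, so I'm lowering until I feel contact.

jog_arm --pt "0 2 15 0 34" --pt "0 3 35 0 34" --pt "0 3 55 0 34" --pt "0 3 70 0 34" --pt "0 3 77 0 34" --pt "0 3 77 0 34"

```text
t: 16.57
eef_pos: [0.4759, 0.323, 0.0611]
tcp_rot: [-0.262, -3.129, 0.003]
wrist_force: [-0.3, 0.2, -1.7]
finger_gap: 0.453
```

jog_arm --pt "0 0 2 0 34" --pt "0 0 4 0 34" --pt "0 0 4 0 34"

```text
t: 16.82
eef_pos: [0.4766, 0.3242, 0.0589]
tcp_rot: [0.26, 3.13, 0.001]
wrist_force: [-0.8, -0.2, -1.7]
finger_gap: 0.452
```

jog_arm --pt "0 0 1 0 34" --pt "0 0 2 0 34" --pt "0 0 2 0 34"

```text
t: 17.07
eef_pos: [0.4762, 0.3241, 0.0565]
tcp_rot: [0.26, 3.131, 0.0]
wrist_force: [-0.6, 0.0, -2.5]
finger_gap: 0.454
```

jog_arm --pt "0 0 1 0 34" --pt "0 0 3 0 34" --pt "0 0 3 0 34"

```text
t: 17.32
eef_pos: [0.476, 0.3239, 0.053]
tcp_rot: [-0.26, -3.13, 0.001]
wrist_force: [-0.6, -0.8, -3.2]
finger_gap: 0.45
```

jog_arm --pt "0 0 1 0 34" --pt "0 0 2 0 34" --pt "0 0 2 0 34"

```text
t: 17.57
eef_pos: [0.476, 0.324, 0.0511]
tcp_rot: [-0.26, -3.131, 0.0]
wrist_force: [-0.1, -0.7, -2.4]
finger_gap: 0.454
```

jog_arm --pt "0 0 1 0 34" --pt "0 0 2 0 34" --pt "0 0 2 0 34"

```text
t: 17.82
eef_pos: [0.4762, 0.324, 0.0499]
tcp_rot: [0.26, 3.131, 0.0]
wrist_force: [-2.7, -1.5, 6.4]
finger_gap: 0.454
```

Contact at TCP z = 0.050 m, with Fz turning positive. Releasing, lifting and retreating to the robot's left.

jog_arm --pt "0 0 0 0 45" --pt "0 0 0 0 54" --pt "0 0 0 0 56" --pt "0 0 -8 0 56" --pt "0 0 -30 0 56" --pt "0 0 -65 0 56" --pt "0 0 -100 0 56" --pt "0 0 -135 0 56" --pt "10 35 -160 0 60" --pt "25 70 -190 0 60" --pt "40 105 -190 0 60" --pt "60 140 -190 0 60" --pt "80 170 -190 0 60" --pt "95 200 -190 0 60" --pt "110 225 -190 0 60" --pt "110 225 -190 0 60"

```text
t: 19.15
eef_pos: [0.3992, 0.5708, 0.2387]
tcp_rot: [-0.247, -3.129, -0.004]
wrist_force: [-1.5, 0.1, -0.5]
finger_gap: 0.702
```

```bash
python3 - <<'E'
from sfit import *
go()
p=cams.snapshot("top");q=cams.snapshot("scene")
save(q,"f_scene.png",(100,60,440,360),2)
for n,pp in(("top",p),("scene",q)):
    for t in ("bush_a","jar","screwdriver","shutter_grip"):
        for r in cams.search_frame(t,pp):
            if r["score"]>.4: print(n,t,round(r["score"],2),np.round(r["pixel"],1),at_z(pp,r["pixel"],.03).round(3),w2g(at_z(pp,r["pixel"],.03)).round())
E
```

```text
t 19.15 tcp [0.3992 0.5708 0.2387] yaw 1.413 F [-1.5  0.1 -0.5] gap 59.9 j7 0.51 gauge [477.3 302.8]
top bush_a 0.95 [152.1 248.6] [0.477 0.313 0.03 ] [236. 184.]
top bush_a 0.72 [238.2 197.4] [0.623 0.107 0.03 ] [56.  6.]
top bush_a 0.64 [251.6 212.5] [0.584 0.069 0.03 ] [13. 38.]
top bush_a 0.61 [409.9 186.7] [ 0.677 -0.342  0.03 ] [-378. -121.]
top jar 0.91 [131.1 175.1] [0.668 0.395 0.03 ] [348.   9.]
top screwdriver 0.9 [449.2 258.8] [ 0.492 -0.436  0.03 ] [-501.   46.]
top shutter_grip 0.68 [254.3 208.2] [0.596 0.063 0.03 ] [ 9. 25.]
scene bush_a 0.87 [191.3 323.9] [ 0.699 -0.346  0.03 ] [-378. -143.]
scene bush_a 0.69 [329.2 210.3] [0.641 0.108 0.03 ] [ 61. -11.]
scene bush_a 0.63 [347.7 144.6] [0.485 0.318 0.03 ] [242. 177.]
scene jar 0.61 [412.4 166.9] [0.665 0.405 0.03 ] [357.  14.]
scene screwdriver 0.75 [118.  286.4] [ 0.515 -0.436  0.03 ] [-497.   23.]
scene shutter_grip 0.56 [306.4 206.6] [0.595 0.068 0.03 ] [13. 27.]
```

View pics/f_scene.png

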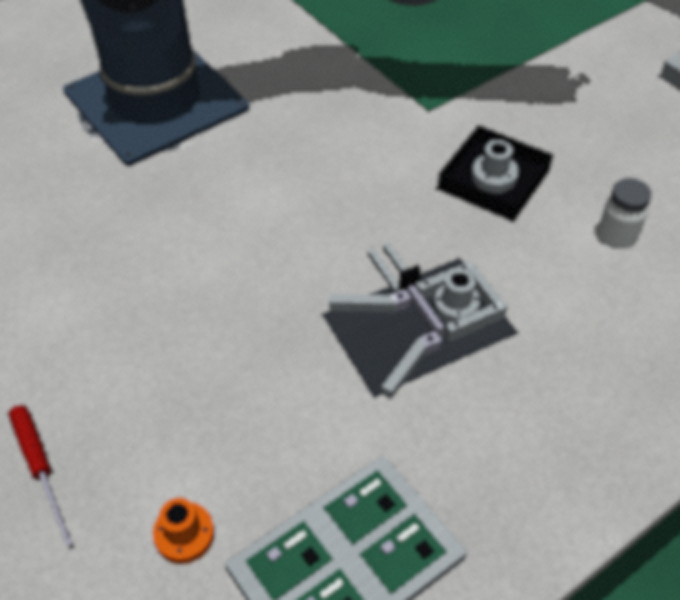

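Everything looks right by eye. One number is left to check: the passed bush's axis in the bay, which must be at x 54 to 74 mm. I'll measure it from the bore in fresh images and hand in only if both cameras agree.

```bash
python3 - <<'E'
from fit import *
ok=[]
for n in ("top","scene"):
    p=cams.snapshot(n); u0,v0=proj(p,[*g2w(64,0),.058]).round().astype(int); k=9
    g=cv2.cvtColor(p["color"],cv2.COLOR_RGB2GRAY)[v0-k:v0+k+1,u0-k:u0+k+1]
    m=(g<50).astype(np.uint8); N,l,st,c=cv2.connectedComponentsWithStats(m)
    for i in range(1,N):
        if 15<st[i,4]<90: x=w2g(at_z(p,c[i]+[u0-k,v0-k],.058)); print(n,st[i,4],x.round(1)); ok.append(56<x[0]<72 and abs(x[1])<6)
print(ok)
if len(ok)>=2 and all(ok): print(manip.job_done())
E
```

```text
top 54 [67.1  2.8]
scene 23 [66.8  1.6]
[np.True_, np.True_]
the job is handed in; nothing more can be done
None
```

The job is done and handed in at about 19 s of the 72 s allowed.

- **Passed bush:** The bush nearer the robot slid along the bench, through the lead-in and jaws, into the bay. The fingers were only loosely caged around its hub, and the wrist force stayed around 2 N. The final check put its axis at gauge x ≈ 67 mm, within the 54 to 74 mm limit, and both cameras agreed to about 1 mm.
- **Shutter:** I pushed it to a hard stop. The fingers ended at y = 66.9 mm against the 67 mm expected when closed, with about 13 N sideways and 16 N in all. A picture taken after the push shows the blade across the gap.
- **Oversize bush:** The far bush went onto the tray floor. The last picture shows it upright and about central, with the arm clear.
- **Jar and screwdriver:** The networks put both where they were at the start, within a few mm in most readings. One scene reading of the screwdriver came out 12 mm off, but the top view agreed within 4 mm and the arm did not go near it.

**Not tried:** I did not put the oversize bush in the gauge. I judged it oversize from its image outline (about 1.12 times the other's) and because the other bush passed.

**Checks that disagreed:** My first fits of the gauge and bushes were about 10 mm off, so I replaced them before moving. The networks also gave some false hits, including the orange look-alike as a bush and the grip 20 to 30 mm off. I did not use those. I viewed 12 pictures, two over the budget of 10.

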